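# Set the stay of a proving box to its widest hole

## Robot

A 7-joint arm with a two-finger parallel gripper is mounted at the origin on a cart in front of the work surface, level with it; the furniture and walls round the work are solid. World frame = base frame: x ahead of the robot, y to its left, z up, the work surface at z = 0. Lengths are in m, angles in rad, forces in N, time in s.
With the tool pointing down it reaches from about 0.4 to 0.875 m from the base axis. Payload 19.3 kg.
Tool frame: the origin (TCP) lies on the centre line of the jaws, within the pads' length; the fingertips stand 25 mm ahead of it and the grasp point (between the pads) lies 6 mm ahead of it; z points along the fingers, y is the line along which they close (so a half turn about z gives the same grasp; the last joint's range is limited). The gripper opens to 85 mm and grips with 20 to 120 N. Pads are 22 mm wide; open, the fingers measure 114 mm over their backs; the gripper's body (76 mm by 85 mm) begins 54 mm behind the grasp point. The pads swing forward as they close: fully open they stand 13 mm farther back than shut.
Start: joints at [-1.346, 0.521, -0.036, 1.599, 0.021, 1.021, -0.113], TCP at [0.182, 0.598, 0.256] pointing down, gripper open.
Joint ranges: [-2.91, 2.91], [-0.3, 2.13], [-1.5, 1.42], [0.17, 2.43], [-1.26, 4.41], [0.16, 1.93], [-2.52, 2.52]. Speed limits (rad/s): [1.89, 1.89, 2.39, 2.39, 3.01, 3.01, 3.01].

## Interface

Orientations are given as a unit quaternion [x, y, z, w].
In Python, from workcell import ctrl, grab_frame, get_calibration, hand_in gives the robot as it stands (ctrl), with the cameras as plain functions and the job as plain functions.
- The arm moves only by the tool send_path, called after ">>>" by a JSON object that holds its "api" and its "payload". Schema: {"type":"object","properties":{"moves":{"type":"object","properties":{"ticks":{"type":"array","items":{"type":"array","items":{"type":"number"},"minItems":5,"maxItems":5},"minItems":1,"maxItems":8}},"additionalProperties":false,"required":["ticks"]},"grip_force":{"type":"number"},"only":{"type":"string"},"quiet":{"type":"boolean"},"lines":{"type":"string"}},"required":["moves"],"additionalProperties":false}. moves is an object whose key "ticks" holds a list of rows, 1 to 8 of them, each of 5 numbers: the opening from 0.0 (shut) to 1.0 (fully open), then dx, dy, dz in cm, then a turn about the tool's z in units of 0.2 rad; each row is the pose to reach, as a shift and turn from the pose commanded when the call began, along the tool's axes at that moment; what a row does not reach only later rows make up. A row lasts 1/12 s, in which the tool goes at most 0.0417 m and 0.125 rad, less where a joint would pass 70% of its speed; a pose out of reach is approached as far as the arm can. The fingers move at their own pace and stop on an object; grip_force is the grip in N (left out, the last holds). Time passes only in rows, so rows that do not move let the fingers close. The tool returns the time, the measured TCP pose, the force, the opening and the grip force at its end. only (a regular expression) keeps the lines of the reply that match it, lines (a string "A,B") keeps lines A to B, and quiet returns only ok. Input that does not fit is refused with a message, and nothing moves.
- ctrl.state(): the state, without advancing time (a new reading comes with each control period).
- grab_frame(name): name is "side" or "top" or "wrist"; returns the picture (420x560x3 uint8, red, green, blue); there is no depth.
- get_calibration(name): a dict with "vfov" (degrees; the focal length in pixels is half the picture's height over the tangent of half this angle, whatever the lens; pixels are square), "cx", "cy" (the principal point, pixels), "R" (3x3) and "t" (3): a world point X has camera coordinates R X + t. Camera axes: x right, y down, z forward; pixel columns grow to the right and rows downward; lengths in m; the calibration is good to about 2 mm. A picture is of the moment at which its call begins: read the wrist's pose just before it. get_calibration takes no time and is no camera call; for the wrist camera it gives the pose at the moment of the call.
- hand_in(): hands the job in; it is judged then, once.
The state is a dict: "time": time; "joint_pos": joint angles; "qvel": joint speeds; "tau": joint torques, N m; "position": TCP position; "ee_rot": TCP orientation; "contact_force": force on the tool from outside, world axes, zero at the start; "moment": the same for the moment, N m; "opening": opening from 0.0 (shut) to 1.0 (fully open); "grip_force": force on a finger pad.
Only numpy, scipy, OpenCV 4.12 (cv2) and the standard library are available. Lean on these libraries where they do the work, as an engineer would, in place of code of your own. Each camera call takes 0.05 s, during which the arm holds its last target. There are 200 camera calls.

## Task

The glazed door of the wooden proving box is held a little ajar by the flat metal stay lying on top of the box. Lift the stay off its pin by its knob, swing the door further open and drop the hole nearest the knob over the pin, so that the stay lies flat again and holds the door at its widest setting. Leave the things standing around undisturbed and let go at the end.

Things in the scene. Friction and masses are not known exactly. Their poses are not given: they have to be found in the camera images.
- proving_box: Fixed light-wood box with a bowl inside, 180 (x) x 240 (y) x 150 (z) mm. Origin: centre of its underside; its own x points to the back, y to the left, z up; the door is at the front, x = -100 mm. On its top only the fixed pin and the stay
- door (a joint): Opening angle (rad) of the glazed wooden door, 220 mm wide, 150 mm high, 14 mm thick, hinged upright at its left (+y) edge; 0 shut, grows as the free edge swings out to the front (clockwise seen from above), stop at 1.5. Light friction (about 0.03 N m) keeps it where it is left. Starts near 0.35; about 0.60 with the middle hole and 0.86 with the last hole on the pin
- door_hinge (a point): Point on the door's hinge line, at the mid-thickness height of the stay (158.5 mm above the worktop); box frame x = -100, y = 110 mm
- stay (a joint): Lift angle (rad) of the stay about a level axis across its pivot end: 0 lies flat (a stop there keeps it level, 6 mm above the box top), grows as the knob end is raised, stop at 0.8. It falls back by its weight when let go (0.12 kg)
- stay_swivel (a joint): Turn (rad) of the stay about the vertical axis of its pivot on the door's top edge, relative to the door: 0 is at a right angle to the door, pointing to the back; grows counter-clockwise seen from above; nearly free. The stay's direction in the box frame is this value minus the door angle, measured from the box's x axis
- stay_pivot (a point): Pivot of the stay (vertical and level axis meet here), on the door's top edge, 130 mm from the hinge line and moving with the door, at mid-thickness of the stay
- stay_knob (a point): Centre of the round upright black knob at the stay's free end, 24 mm in diameter, 30 mm high (15 mm above and below this point), on a 14 mm neck; 200 mm from the pivot along the stay, 23.5 mm above its mid-thickness. Stay: flat steel bar 26 mm wide, 5 mm thick, 224 mm long with three 14 mm through holes at 100, 130 and 160 mm from the pivot
- hole_near (a point): Centre of the stay's hole nearest the pivot (100 mm from it); it is over the pin at the start
- hole_far (a point): Centre of the stay's hole nearest the knob (160 mm from the pivot, 40 mm from the knob): the one to put over the pin
- pin_tip (a point): Top centre of the fixed upright steel pin (8 mm thick, tapering to 4 mm over its last 6 mm) at x = -45, y = -20 mm of the box frame, 172 mm above the worktop; it rises 22 mm above the box top and 11 mm above the flat-lying stay's upper face
- spice_a: Spice jar with a dark cap, 44 mm wide, 105 mm high, standing to the right of the box; origin at the centre of its underside
- spice_b: Spice jar with a green cap, 46 mm wide, 106 mm high, standing to the right of the box; origin at the centre of its underside
- plate: White plate, 200 mm wide, 21 mm high, lying on the black hob to the right; origin at the centre of its underside

How it is judged:
At the end, for the whole second after the job is handed in: The stay lies flat (lift under 0.03 rad) with the hole nearest the knob over the pin (centres within 6 mm seen from above), the door is at rest at its widest setting (0.79 to 0.93 rad) (horizontal distance between hole_far and pin_tip below 0.006 m and value of joint stay below 0.03 rad and value of joint door between 0.79 and 0.93 rad and velocity of joint door between -0.05 and 0.05 rad/s); the robot touches nothing.
It fails at once if a bystander (either spice jar or the plate) is moved more than 30 mm or tipped over (distance of any of spice_a, spice_b, plate from where it was at the start of the episode above 0.03 m or angle between any of spice_a, spice_b, plate's own z axis and vertical above 0.5 rad).
It also fails if it takes over 40 s, if anything falls off the work surface, if the arm or the gripper's body presses on something with over 40 N, if the wrist force passes 120 N, or if a joint passes its speed limit or range.

## Working session

There is one attempt and no reset: what is moved stays moved. The work goes in short steps, Python scripts to look and compute and a tool call to move; the robot and the scene stay as the last step left them, time stands still between calls to the robot, and variables do not carry over. Pictures are saved under pics/ and viewed, at most 10 in all, crops included, and the job is handed in when it is done.

```bash
ls; mkdir -p pics
```

Run:
```python
from workcell import ctrl, grab_frame, get_calibration, hand_in
import cv2,numpy as np
s=ctrl.state();print(s['time'],s['position'],s['ee_rot'],s['opening'])
ims=[]
for n in("top","side"):
    im=grab_frame(n);cv2.imwrite(f"pics/{n}0.png",im[...,::-1]);c=get_calibration(n);print(n,c['vfov'],c['cx'],c['cy'],np.round(c['R'],3).tolist(),c['t'])
```

```text
pics
workcell.py
0.0 [0.18151834 0.59774499 0.25572413] [ 1.46869087e-01  9.89155775e-01 -5.67022215e-04 -5.55835257e-05] 0.9992129692411585
top 50.87046858822916 286.43731416159466 203.04801513463553 [[0.0, -1.0, 0.013], [-0.993, -0.002, -0.116], [0.116, -0.013, -0.993]] [-0.17747752  0.62780873  1.25507527]
side 55.569356137840664 281.3212981799731 212.78121983115363 [[0.915, -0.404, 0.003], [-0.175, -0.402, -0.899], [0.364, 0.822, -0.438]] [-0.62931854  0.14361348  0.96667883]
```

View pics/top0.png

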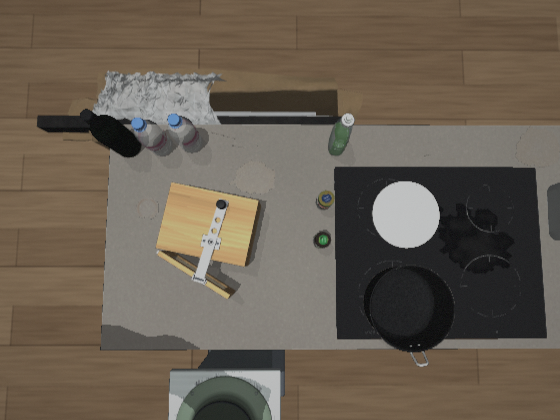

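View pics/side0.png

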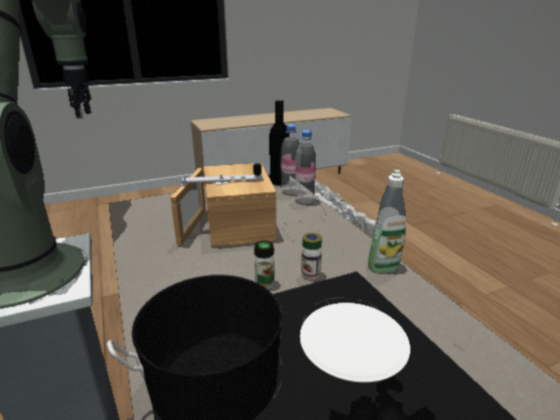

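The top view shows the box with corners near (173,184), (259,200), (247,265) and (158,247). The knob is at (221,204), the pin near (210,241) and the pivot near (200,279). In the side view the knob is at (257,169), and the jars are well clear to the right. I'll enlarge the stay in both views.

Run:
```python
import cv2,numpy as np
a=cv2.imread("pics/top0.png")[175:305,150:270];b=cv2.imread("pics/side0.png")[150:220,170:290]
a=cv2.resize(a,None,fx=3.3,fy=4.6,interpolation=2)if 0 else cv2.resize(a,None,fx=4,fy=4,interpolation=2)
b=cv2.resize(b,None,fx=2.6,fy=2.6,interpolation=2)
o=np.zeros((520,800,3),np.uint8);o[:,:480]=a;o[:b.shape[0],485:485+312]=b
cv2.imwrite("pics/crop0.png",o)
```

```text
(no output)
```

View pics/crop0.png

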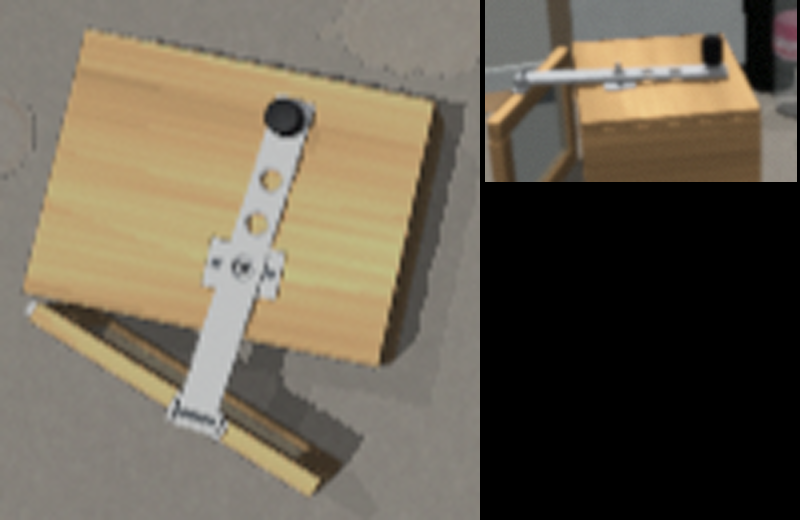

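The crop gives these top-view pixels: knob (221.2,204.2), holes (217.7,220) and (214.2,230.7), pin (210.5,241.5) and hinge-plate pivot about (199.5,278.5). In the side view the knob centre is (257.3,170) and the pin tip (221.2,175). Next I triangulate the knob and pin, and cast rays for the rest.

Create h.py:
```python
from workcell import ctrl, grab_frame, get_calibration, hand_in
import cv2,numpy as np
def cal(n):
    c=get_calibration(n);f=210/np.tan(np.radians(c['vfov']/2))
    return np.array([[f,0,c['cx']],[0,f,c['cy']],[0,0,1]]),np.array(c['R']),np.array(c['t'])
def plane(n,p,z,c=None):
    K,R,t=c or cal(n);d=R.T@np.linalg.inv(K)@[*p,1];o=-R.T@t
    return o+d*(z-o[2])/d[2]
def tri(ca,pa,cb,pb):
    P=[c[0]@np.c_[c[1],c[2]] for c in(ca,cb)]
    X=cv2.triangulatePoints(P[0],P[1],np.float64(pa).reshape(2,1),np.float64(pb).reshape(2,1))[:,0]
    return X[:3]/X[3]
```

Run:
```python
from h import *
np.set_printoptions(precision=4,suppress=True)
T,S=cal("top"),cal("side")
print("knob tri",tri(T,(221.2,204.2),S,(257.3,170)),"pin tri",tri(T,(210.5,241.5),S,(221.2,175)))
print("knob@.19",plane("top",(221.2,204.2),.19),"pin@.17",plane("top",(210.5,241.5),.17),"pivot",plane("top",(199.5,278.5),.161))
for p in((217.75,220),(214.2,230.7)):print("hole",plane("top",p,.16))
C=np.array([plane("top",(150+u/4,175+v/4),.15) for u,v in((87,30),(435,102),(382,365),(25,291))])
print(C);
# back-left, back-right, front-right, front-left
ex=(C[0]-C[3]+C[1]-C[2]);yaw=np.arctan2(ex[1],ex[0]);ey=(C[0]-C[1]+C[3]-C[2]);print(yaw,np.arctan2(-ey[0],ey[1]),np.linalg.norm(ex)/2,np.linalg.norm(ey)/2)
yaw=(yaw*180+np.arctan2(-ey[0],ey[1])*240)/420
c=C.mean(0);R=np.array([[np.cos(yaw),-np.sin(yaw)],[np.sin(yaw),np.cos(yaw)]])
B=lambda x,y:c[:2]+R@[x,y]
print("yaw",yaw,"centre",c,"pin",B(-.045,-.02),"hinge",B(-.1,.11))
np.savez("box.npz",c=c[:2],yaw=yaw)
for d in(.35,.6,.86):
    pv=np.array([-.1,.11])+.13*np.array([-np.sin(d),-np.cos(d)])
    u=np.array([-.045,-.02])-pv;L=np.linalg.norm(u);k=pv+u/L*.2
    print(d,"L",L,"dirbox",np.arctan2(u[1],u[0]),"pivot",B(*pv),"knob",B(*k))
```

```text
knob tri [ 0.61   -0.0054  0.1756] pin tri [0.5136 0.0221 0.1658]
knob@.19 [ 0.6069 -0.0069  0.19  ] pin@.17 [0.5118 0.0218 0.17  ] pivot [0.4166 0.0497 0.161 ]
hole [0.5685 0.0055 0.16  ]
hole [0.5403 0.0143 0.16  ]
[[ 0.6697  0.1317  0.15  ]
 [ 0.6216 -0.1014  0.15  ]
 [ 0.4477 -0.068   0.15  ]
 [ 0.4959  0.167   0.15  ]]
-0.19538090858181112 -0.20289829431616108 0.17722310662080262 0.23894141143166672
yaw -0.19967655757286823 centre [0.5587 0.0323 0.15  ] pin [0.5107 0.0216] hinge [0.4825 0.16  ]
0.35 L 0.09988814220102178 dirbox -0.07898583664023559 pivot [0.4146 0.0491] knob [ 0.6069 -0.0059]
0.6 L 0.13039571919968032 dirbox -0.17502658987573277 pivot [0.3893 0.0694] knob [ 0.5754 -0.0038]
0.86 L 0.160030504046752 dirbox -0.28623323838000225 pivot [0.3692 0.0964] knob [0.546 0.003]
```

Everything agrees: the box measures 177 x 239 mm, the pin ray lands within 1.5 mm of the box model, and the knob and pivot match a door angle of 0.35. The tool's closing line is already almost square to the stay. I'll work out the transfer to above the knob.

Add to h.py:
```python
from scipy.spatial.transform import Rotation as Ro
def go(x,y,z,stay=None):
    s=ctrl.state();R=Ro.from_quat(s['ee_rot']).as_matrix()
    d=R.T@(np.array([x,y,z])-s['position'])
    a=np.arctan2(R[1,1],R[0,1])
    print("t",s['time'],"delta tool",np.round(d,4),"turn",None if stay is None else round(a-(np.pi/2+stay),3))
```

```bash
python3 -c "
from h import *
go(.607,-.0065,.256,-.279)"
```

```text
t 0.1 delta tool [-5.827e-01 -4.546e-01  3.000e-04] turn -0.016
```

Careful with the scale: shifts go in cm and turns go in units of 0.2 rad. That gives: -0.19 m is -19, -0.15 m is -15.

>>> {"api": "send_path", "payload": {"moves": {"ticks":[[1,-19,-15,0,0],[1,-19,-15,0,0],[1,-19,-15,0,0],[1,-19,-15,0,0],[1,-19,-15,0,0],[1,-19,-15,0,0],[1,-19,-15,0,0],[1,-19,-15,0,0]]}}}

```text
time: 0.77
position: [0.321, 0.3978, 0.2564]
ee_rot: [0.149, 0.989, -0.0, 0.0]
contact_force: [-0.8, 0.5, -0.4]
opening: 1.002
grip_force: 0.0
```

>>> {"api": "send_path", "payload": {"moves": {"ticks":[[1,-19,-15,0,0],[1,-19,-15,0,0],[1,-19,-15,0,0],[1,-19,-15,0,0],[1,-19,-15,0,0],[1,-19,-15,0,0],[1,-19,-15,0,0],[1,-19,-15,0,0]]}}}

```text
time: 1.43
position: [0.4586, 0.2, 0.2561]
ee_rot: [0.148, 0.989, -0.0, -0.0]
contact_force: [-0.0, 0.7, 0.6]
opening: 0.998
grip_force: 0.0
```

```bash
python3 -c "
from h import *
go(.607,-.0065,.256,-.279)"
```

```text
t 1.4333 delta tool [-2.023e-01 -1.541e-01  1.000e-04] turn -0.018
```

Scaled: -0.202 m is -20.2, -0.154 m is -15.4, -0.018 rad is -0.09.

>>> {"api": "send_path", "payload": {"moves": {"ticks":[[1,-20.2,-15.4,0,-0.09],[1,-20.2,-15.4,0,-0.09],[1,-20.2,-15.4,0,-0.09],[1,-20.2,-15.4,0,-0.09],[1,-20.2,-15.4,0,-0.09],[1,-20.2,-15.4,0,-0.09],[1,-20.2,-15.4,0,-0.09],[1,-20.2,-15.4,0,-0.09]]}}}

```text
time: 2.1
position: [0.6074, -0.0061, 0.2555]
ee_rot: [0.139, 0.99, -0.0, -0.0]
contact_force: [-0.9, 0.5, -0.3]
opening: 0.999
grip_force: 0.0
```

Run:
```python
from h import *
c=cal("wrist");im=grab_frame("wrist");cv2.imwrite("pics/w1.png",im[...,::-1])
for z in(.197,.182):
    X=c[1]@[.607,-.0065,z]+c[2];u=c[0]@X;print(z,u[:2]/u[2],X)
np.savez("w1.npz",K=c[0],R=c[1],t=c[2])
go(.607,-.0065,.194,-.279)
```

```text
0.197 [274.81897149 246.62220168] [-0.0010731   0.02193811  0.19504218]
0.182 [274.9411586  236.79072192] [-0.00107034  0.0170343   0.20921796]
t 2.15 delta tool [-0.001  -0.002   0.0616] turn 0.003
```

View pics/w1.png

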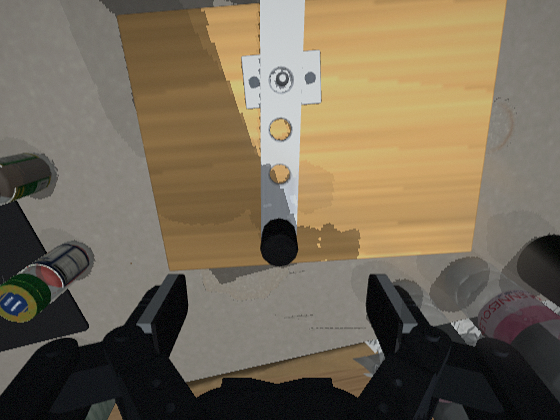

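In the wrist view the knob's top circle is centred at (279,248), where (275,247) was predicted. The pin tip is at (282,78), and the stay runs straight between the fingers. I'll check the heights from wrist and top together, then refine the descent.

Run:
```python
from h import *
d=np.load("w1.npz");W=(d['K'],d['R'],d['t'])
T=cal("top");S=cal("side")
k=tri(W,(279,248),T,(221.2,203.9));print("knob top",k,"W+S",tri(W,(279,248),S,(257.3,164.5)))
print("pin W+T",tri(W,(282,78),T,(210.5,241.5)),"W+S",tri(W,(282,78),S,(221.2,175)))
print("wrist planes: knob",plane(0,(279,248),.197,W),"pin",plane(0,(282,78),.172,W))
go(.607,-.0075,.194,-.279)
```

```text
knob top [ 0.60795617 -0.00649819  0.19482399] W+S [ 0.6121003  -0.00515187  0.19123137]
pin W+T [0.51260449 0.02525446 0.14764977] W+S [0.51526128 0.02409761 0.16498651]
wrist planes: knob [ 0.60860444 -0.00427489  0.197     ] pin [0.51426587 0.02426654 0.172     ]
t 2.15 delta tool [-0.0012 -0.003   0.0616] turn 0.003
```

The knob top comes out at z≈0.195 (expected 0.197), at about (0.608,-0.0055), so the tool is centred. Descend and grip.

Scaled: 0.062 m is 6.2, 0.05 m is 5.

>>> {"api": "send_path", "payload": {"moves": {"ticks":[[1,0,0,3,0],[1,0,0,5,0],[1,0,0,6.2,0],[1,0,0,6.2,0],[0.6,0,0,6.2,0],[0.2,0,0,6.2,0],[0,0,0,6.2,0],[0,0,0,6.2,0]]}, "grip_force": 40}}

```text
time: 2.82
position: [0.607, -0.0053, 0.1953]
ee_rot: [0.138, 0.99, 0.0, 0.001]
contact_force: [0.3, 0.4, -1.0]
opening: 0.454
grip_force: 0.0
```

>>> {"api": "send_path", "payload": {"moves": {"ticks":[[0,0,0,0,0],[0,0,0,0,0],[0,0,0,0,0],[0,0,0,0,0]]}}}

```text
time: 3.15
position: [0.6067, -0.0055, 0.1945]
ee_rot: [0.138, 0.99, 0.0, 0.0]
contact_force: [0.7, 0.0, 1.4]
opening: 0.267
grip_force: 39.4
```

The grip is firm, with an opening of about 23 mm. Lift along the arc to about 0.28 rad.

Scaled: 0.0143 m is 1.43, 0.0087 m is 0.87.

>>> {"api": "send_path", "payload": {"moves": {"ticks":[[0,0.13,0,-1,0],[0,0.33,0,-2,0],[0,0.6,0,-3,0],[0,0.87,0,-4,0],[0,1.15,0,-4.7,0],[0,1.43,0,-5.45,0],[0,1.43,0,-5.45,0],[0,1.43,0,-5.45,0]]}}}

```text
time: 3.82
position: [0.5929, -0.0015, 0.2493]
ee_rot: [0.138, 0.99, 0.0, 0.0]
contact_force: [0.5, 0.5, -2.6]
opening: 0.264
grip_force: 39.5
```

Run:
```python
from h import *
im=grab_frame("side");cv2.imwrite("pics/s2.png",cv2.resize(im[120:260,150:330,::-1],None,fx=4,fy=4,interpolation=2))
go(.5354-.002,.0086,.249,-.486)
```

```text
t 3.8667 delta tool [ 0.0599 -0.0065 -0.0002] turn 0.209
```

View pics/s2.png

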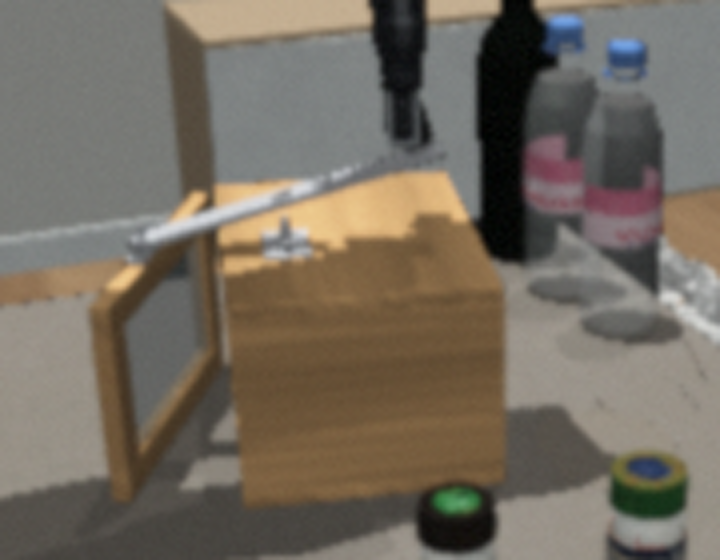

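The side view shows the stay lifted well clear of the pin. The pin tip is at (285,225) in the crop, and the knob is held in the jaws. Now pull the door open, turning along with the stay.

Scaled: 0.06 m is 6, 0.05 m is 5, 0.209 rad is 1.045.

>>> {"api": "send_path", "payload": {"moves": {"ticks":[[0,1,-0.2,0,0.15],[0,2,-0.4,0,0.35],[0,3,-0.6,0,0.5],[0,4,-0.7,0,0.7],[0,5,-0.65,0,0.85],[0,6,-0.55,0,1.045],[0,6,-0.55,0,1.045],[0,6,-0.55,0,1.045]]}}}

```text
time: 4.53
position: [0.5336, 0.0097, 0.2486]
ee_rot: [0.24, 0.971, -0.0, -0.0]
contact_force: [0.7, 0.2, -1.9]
opening: 0.268
grip_force: 39.6
```

Run:
```python
from h import *
T=grab_frame("top");c=cal("wrist");W=grab_frame("wrist")
np.savez("w3.npz",K=c[0],R=c[1],t=c[2])
cv2.imwrite("pics/t3.png",T[...,::-1]);cv2.imwrite("pics/w3.png",W[...,::-1])
o=np.zeros((420,800,3),np.uint8);o[:,:480]=W[:,40:520];o[:320,480:]=cv2.resize(T[180:310,150:280],(320,320),interpolation=2)
cv2.imwrite("pics/c3.png",o[...,::-1]);go(.5334,.0097,.249,-.486)
```

```text
t 4.6333 delta tool [ 0.0007  0.     -0.0004] turn 0.001
```

View pics/c3.png

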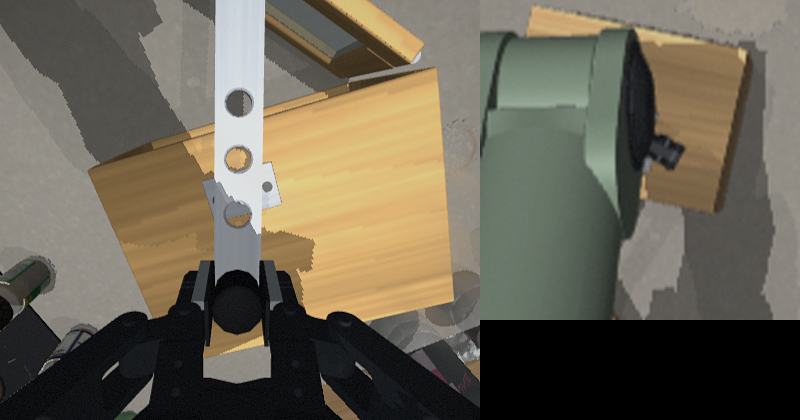

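The stay is in line with the tool. In the full wrist frame the far hole is at (278,214) and the pin plate's centre is around (282,191), with the pin hidden under the bar. I'll work out where the far hole would land.

Run:
```python
from h import *
d=np.load("w3.npz");W=(d['K'],d['R'],d['t']);th=.28
u=np.array([np.cos(.486),-np.sin(.486)])
for s,p in((.1,(279,103)),(.13,(278,159)),(.16,(278,214))):
    h=plane(0,p,.1585+s*np.sin(th)+.0025,W)[:2]
    print(s,h,"pivot est",h-u*s*np.cos(th),"far hole flat",h+u*(.16-s*np.cos(th)))
print("plate",plane(0,(282.5,191.5),.151,W))
K=np.array([.5336,.0097]);print("from TCP: hole flat",K+u*(.16-.1857))
pt=cv2.imread("pics/w3.png")
# screws
```

```text
0.1 [0.46025751 0.05007364] pivot est [0.37528019 0.09496385] far hole flat [0.51675352 0.020229  ]
0.13 [0.48526761 0.03637243] pivot est [0.3747971 0.0947297] far hole flat [0.51627043 0.01999486]
0.16 [0.51051307 0.0231507 ] pivot est [0.37454936 0.09497503] far hole flat [0.51602269 0.02024018]
plate [0.51427095 0.02505366 0.151     ]
from TCP: hole flat [0.51087585 0.02170428]
```

The model says the hole is on target, and the wrist view suggests a 1–3 mm sideways offset. I'll lower it to just above the pin tip and look again.

>>> {"api": "send_path", "payload": {"moves": {"ticks":[[0,-0.3,0,0.8,0],[0,-0.55,0.1,1.6,0],[0,-0.8,0.1,2.4,0],[0,-0.98,0.1,2.97,0],[0,-0.98,0.1,2.97,0],[0,-0.98,0.1,2.97,0]]}}}

```text
time: 5.13
position: [0.5426, 0.0057, 0.2185]
ee_rot: [0.241, 0.971, -0.0, -0.0]
contact_force: [-0.4, 0.7, -0.8]
opening: 0.266
grip_force: 39.3
```

Run:
```python
from h import *
c=cal("wrist");W=grab_frame("wrist");S=grab_frame("side")
np.savez("w4.npz",K=c[0],R=c[1],t=c[2]);cv2.imwrite("pics/w4.png",W[...,::-1])
o=np.zeros((560,800,3),np.uint8);o[:,:480]=cv2.resize(W[130:270,220:340],None,fx=4,fy=4,interpolation=2);o[:320,480:]=cv2.resize(S[140:220,180:260],None,fx=4,fy=4,interpolation=2)
cv2.imwrite("pics/c4.png",o[...,::-1])
```

```text
(no output)
```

View pics/c4.png

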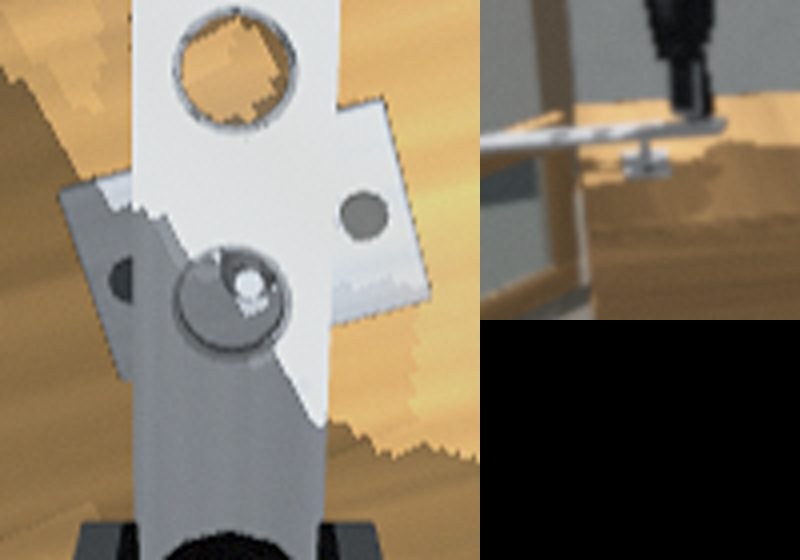

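The pin tip now shows through the hole at (282.5,200) in the full frame, and the hole's upper rim is centred at (278,205). Work out the offset.

Run:
```python
from h import *
d=np.load("w4.npz");W=(d['K'],d['R'],d['t']);R=Ro.from_quat(ctrl.state()['ee_rot']).as_matrix()
u=-R[:2,0]
z=.2185-.0365+.0  # knob centre approx
for zt in(.179,.181,.183):
    h=plane(0,(278,205),zt,W)[:2];th=(zt-.161)/.16
    f=h+u*.16*(1-np.cos(th));p=plane(0,(282.5,200),.172,W)[:2]
    print(zt,"pin-hole in tool xy",R[:2,:2].T@(p-f))
```

```text
0.179 pin-hole in tool xy [0.00161215 0.00248257]
0.181 pin-hole in tool xy [0.00120029 0.00249271]
0.183 pin-hole in tool xy [0.00081323 0.00250285]
```

Shift about 3 mm sideways at the knob and 1 mm in, then lower along the arc.

>>> {"api": "send_path", "payload": {"moves": {"ticks":[[0,0.1,0.3,0,0],[0,0.1,0.3,0,0],[0,-0.05,0.3,0.6,0],[0,-0.2,0.3,1.2,0],[0,-0.3,0.3,1.8,0],[0,-0.35,0.3,2.4,0],[0,-0.35,0.3,2.4,0],[0,-0.35,0.3,2.4,0]]}}}

```text
time: 5.9
position: [0.5471, 0.0067, 0.1947]
ee_rot: [0.241, 0.971, -0.0, -0.0]
contact_force: [-0.8, -0.4, 1.7]
opening: 0.267
grip_force: 39.1
```

Run:
```python
from h import *
W=grab_frame("wrist");S=grab_frame("side")
o=np.zeros((560,800,3),np.uint8);o[:,:480]=cv2.resize(W[130:270,220:340],None,fx=4,fy=4,interpolation=2);o[:320,480:]=cv2.resize(S[140:220,180:260],None,fx=4,fy=4,interpolation=2)
cv2.imwrite("pics/c5.png",o[...,::-1])
```

```text
(no output)
```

View pics/c5.png

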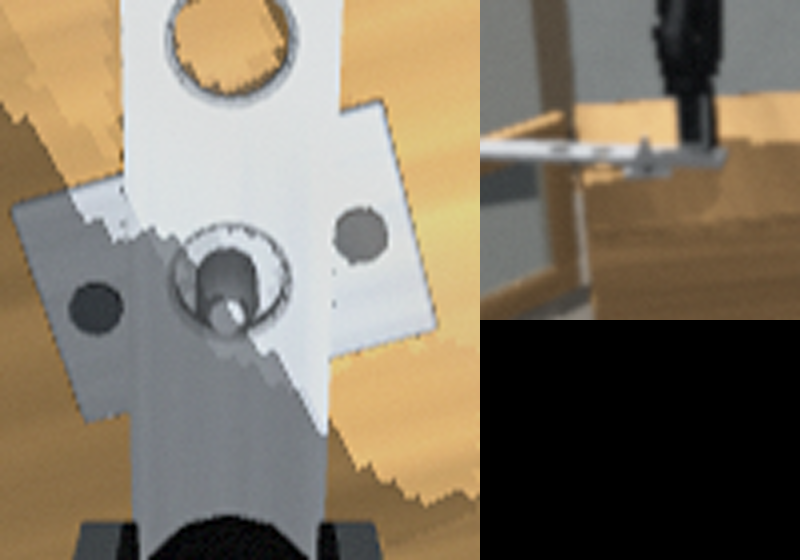

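The pin stands up through the far hole, nearly centred, and the stay lies flat. Release and retreat.

>>> {"api": "send_path", "payload": {"moves": {"ticks":[[0.4,0,0,0,0],[0.5,0,0,0,0],[0.6,0,0,0,0],[0.6,0,0,0,0],[0.6,0,0,0,0]]}}}

```text
time: 6.42
position: [0.5473, 0.0068, 0.1952]
ee_rot: [0.241, 0.971, 0.0, 0.0]
contact_force: [0.6, -0.7, 0.3]
opening: 0.604
grip_force: 0.0
```

>>> {"api": "send_path", "payload": {"moves": {"ticks":[[0.6,0,0,-2,0],[0.6,0,0,-5,0],[0.6,0,0,-9,0],[0.6,0,0,-12,0],[0.6,0,0,-12,0],[0.6,0,0,-12,0],[0.6,0,0,-12,0]]}}}

```text
time: 7.0
position: [0.5469, 0.0069, 0.3146]
ee_rot: [0.24, 0.971, -0.0, -0.0]
contact_force: [1.0, 0.8, -0.5]
opening: 0.605
grip_force: 0.0
```

Run:
```python
from h import *
W=grab_frame("wrist");S=grab_frame("side")
o=np.zeros((420,800,3),np.uint8);o[:,:480]=W[:,40:520];o[:320,480:]=cv2.resize(S[140:220,180:260],None,fx=4,fy=4,interpolation=2)
cv2.imwrite("pics/c6.png",o[...,::-1])
```

```text
(no output)
```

View pics/c6.png

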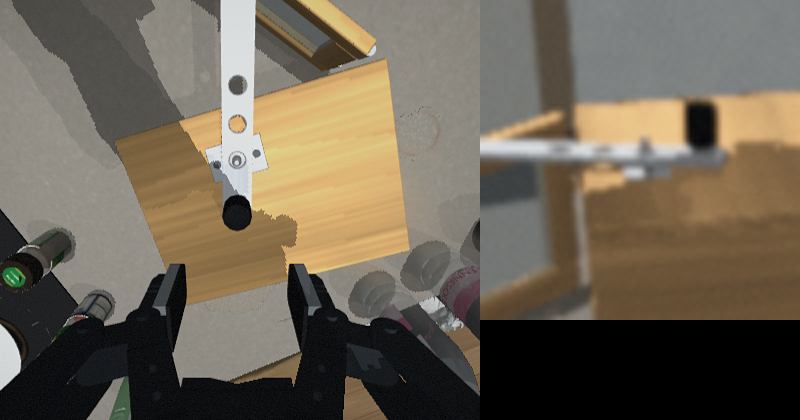

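The wrist view has the pin centred in the hole nearest the knob, at (237,160), with the knob free at (237,213). The side view shows the stay flat with the pin above it, and the jars are undisturbed.

```bash
python3 -c "
from workcell import ctrl, grab_frame, get_calibration, hand_in
print(hand_in())"
```

```text
the job is handed in; nothing more can be done
None
```

The job is handed in: the stay lies flat with the hole nearest the knob over the pin, holding the door at its widest setting, and the gripper has let go and is clear; the hand-in returned no verdict.

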